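# Offer up a fold-out shelf to its hinge and hold it for the pin

## Robot

A 7-joint arm with a two-finger parallel gripper is mounted at the origin on a cart in front of the work surface, level with it; the furniture and walls round the work are solid. World frame = base frame: x ahead of the robot, y to its left, z up, the work surface at z = 0. Lengths are in mm, angles in rad, forces in N, time in s.
With the tool pointing down it reaches from about 425 to 875 mm from the base axis. Payload 9.9 kg.
Tool frame: the origin (TCP) lies between the finger pads; the fingertips stand 14 mm ahead of it and the grasp point (between the pads) lies 5 mm behind it; z points along the fingers, y is the line along which they close (so a half turn about z gives the same grasp; the last joint's range is limited). The gripper opens to 85 mm and grips with 20 to 120 N. Pads are 22 mm wide; open, the fingers measure 114 mm over their backs; the gripper's body (76 mm by 85 mm) begins 54 mm behind the grasp point. The pads swing forward as they close: fully open they stand 13 mm farther back than shut.
Start: joints at [1.169, 0.576, 0.025, 1.437, -0.015, 1.129, -0.057], TCP at [210.927, -641.201, 245.289] pointing down, gripper open.
Joint ranges: [-2.76, 2.76], [-0.34, 2.15], [-1.52, 1.57], [0.19, 2.46], [-1.09, 4.23], [0.17, 1.99], [-2.82, 2.82]. Speed limits (rad/s): [2.22, 2.22, 3.01, 3.01, 3.14, 3.14, 3.14].

## Interface

Orientations are given as a unit quaternion [w, x, y, z].
In Python, from rig import r, optics, order gives the robot as it stands.
- The arm moves only by the tool step_arm, never from a script. Its argument "deltas" is one flat list of numbers, 4 for each row, row after row: the shift along the tool's x, y, z in m, then the turn about the tool's z in degrees. A call has exactly 5 rows; each row shifts and turns the commanded pose from where the row before left it, along the tool's axes as they then stand; what a row does not reach is not made up. A row lasts 1/12 s, in which the tool goes at most 41.7 mm and 7.16 degrees, less where a joint would pass 70% of its speed; a pose out of reach is approached as far as the arm can. A call is refused whole if a number of a shift passes 0.0417 or a number of a turn 7.16, either way. A call with a gripper value outside its range is refused whole. "grip" is the opening, from 0 (shut) to 1 (fully open), set as the call begins (left out, the last holds). The fingers move at their own pace and stop on an object; "grip_force" is the grip in N (left out, the last holds). Time passes only in rows, so rows that do not move let the fingers close, or fill a call up. It gives the time, the measured TCP pose, the force, the opening and the grip force at its end, in the units of the state.
- r.read_state(): the state, without advancing time (a new reading comes with each control period).
- optics.read_camera(name): name is "scene" or "top" or "wrist"; returns a dict with "img" (480x640x3 uint8, red, green, blue), "intrinsics" (3x3 intrinsics, pixels), "dist" ([k1, k2, p1, p2, k3] as OpenCV has them; the pictures are not rectified), "position" and "orientation" of the camera in the world. Camera axes: x right, y up, looking along -z (the intrinsics and any distortion apply to the point x, -y, -z); pixel columns grow to the right and rows downward; lengths in mm; the calibration is good to about 2 mm. A picture is of the moment at which its call begins. There is no depth.
- order.sign_off(): hands the job in; it is judged then, once.
The state is a dict: "time": time; "joints": joint angles; "qd": joint speeds; "joint_torque": joint torques, N m; "tool_pos": TCP position; "tool_rot": TCP orientation; "ft_force": force on the tool from outside, world axes, zero at the start; "wrist_torque": the same for the moment, N m; "finger_gap": opening from 0.0 (shut) to 1.0 (fully open); "grip_force": force on a finger pad.
Only numpy, scipy, OpenCV 4.12 (cv2) and the standard library are available. Lean on these libraries where they do the work, as an engineer would, in place of code of your own. Each camera call takes 0.05 s, during which the arm holds its last target. There are 200 camera calls.

## Task

Two small white fold-out shelves lie on the worktop; the one with a single hinge knuckle in the middle of its edge belongs on the grey medicine box. Pick it up by the rib on its top and bring its knuckle between the two knuckles on the box's front, shelf level and right way up, so that all three bores line up and a colleague could push a straight 5 mm pin through them. Finish while still holding it there, still and without pressing it hard against the box: do not let go; leave the other shelf and everything else where they stand.

Things in the scene. Friction and masses are not known exactly. Their poses are not given: they have to be found in the camera images.
- shelf_one: White fold-out shelf lying right way up, 80 (x) x 100 (y) mm, board 8 mm thick, 0.15 to 0.3 kg. On top a rib along x, 14 mm thick, from x = -32 to +16 mm, top 43 mm above the underside. Steel hinge leaf on the +x edge with ONE knuckle in the middle of that edge. This is the shelf to hold to the box. Origin: centre of the underside.
- shelf_one_grip (a point): point in the middle of shelf_one's rib, 31 mm above the shelf's underside, over its origin: a good place to grip, tool pointing down, fingers closing along the shelf's y; axes as the shelf's
- shelf_one_knuckle (a point): bore centre of shelf_one's knuckle, in the shelf's frame at (54, 0, 10) mm; axes as the shelf's. The knuckle is a tube along y, 20 mm long, 20 mm outside, bore 10 mm
- shelf_two: White fold-out shelf lying right way up, 80 (x) x 100 (y) mm, board 8 mm thick, 0.15 to 0.3 kg. On top a rib along x, 14 mm thick, from x = -32 to +16 mm, top 43 mm above the underside. Steel hinge leaf on the +x edge with TWO 14 mm knuckles near the ends of that edge; it does not fit the box. To be left alone. Origin: centre of the underside.
- med_box_unit: Grey medicine box, fixed to the worktop, 94 (x) x 124 (y) x 113 mm tall. Origin: centre of its underside; its front faces its own -x, roughly towards the robot. On the front a steel hinge leaf, its face 50 mm in front of the origin, carries two knuckles: tubes along y, 20 mm outside, bore 10 mm, each 14 mm long, 26 mm apart (y = -13 to +13 mm is free)
- hinge_gap (a point): middle of the gap between the box's two knuckles, on their axis, in the box's frame at (-61, 0, 105) mm; axes as the box's. The gap is open from front, above and below; the leaf is 11 mm behind the axis. shelf_one's knuckle centre belongs here, the shelf's x, y axes along the box's, so that the board lies in front of the box
- mug: white mug, 78 mm wide, 97 mm tall; stands by, not to be disturbed
- med_bottle: brown medicine bottle, 46 mm across, 85 mm tall; stands by, not to be disturbed
- sanitiser: pump bottle of sanitiser, 184 mm tall; stands by, not to be disturbed
- stapler: small stapler, 116 mm long, 37 mm tall; stands by, not to be disturbed
- stamp: self-inking stamp, 95 mm tall; stands by, not to be disturbed
- pen_b: slim pen, 145 mm long; stands by, not to be disturbed

How it is judged (in metres and radians):
On the way:
1. shelf_one is lifted clear of the worktop in the fingers (height (world z) of shelf_one above 0.03 m and contact force between the fingers and shelf_one above 1 N and distance between shelf_one_knuckle and hinge_gap above 0.03 m), for 0.2 s.
At the end, for the whole second after the job is handed in: shelf_one held still in the fingers, right way up, level (0.1 rad), pointing away from the box; its knuckle within 3 mm of the box's hinge axis and 4 mm of the gap's middle along it, bores parallel (0.08 rad), under 20 N on the box; shelf_two within 30 mm of its start (x of shelf_one_knuckle in the frame of hinge_gap between -0.003 and 0.003 m and y of shelf_one_knuckle in the frame of hinge_gap between -0.004 and 0.004 m and z of shelf_one_knuckle in the frame of hinge_gap between -0.003 and 0.003 m and angle between the y axis of shelf_one and the y axis of med_box_unit, either way round below 0.08 rad and angle between shelf_one's own z axis and vertical below 0.1 rad and contact force between the fingers and shelf_one above 1 N and contact force between shelf_one and med_box_unit below 20 N and linear speed of shelf_one below 0.02 m/s and distance of shelf_two from where it was at the start of the episode below 0.03 m and height (world z) of shelf_one between 0.08 and 0.11 m and x of shelf_one in the frame of hinge_gap below -0.04 m); the arm keeps its last pose, push and grip.
It fails at once if the other shelf or a bystander is pushed more than 30 mm (pen 40 mm) or a standing thing is knocked over (distance of any of shelf_two, mug, med_bottle, sanitiser, stapler, stamp from where it was at the start of the episode above 0.03 m or distance of pen_b from where it was at the start of the episode above 0.04 m or angle between any of mug, med_bottle, sanitiser, stamp's own z axis and vertical above 0.5 rad).
It also fails if it takes over 38 s, if anything falls off the work surface, if the arm or the gripper's body presses on something with over 40 N, if the wrist force passes 120 N, or if a joint passes its speed limit or range.

## Working session

There is one attempt and no reset: what is moved stays moved. The work goes in short steps, Python scripts to look and compute and a tool call to move; the robot and the scene stay as the last step left them, time stands still between calls to the robot, and variables do not carry over. Pictures are saved under pics/ and viewed, at most 10 in all, crops included, and the job is handed in when it is done.

Besides the shell and the picture viewer there is one more tool, called after "Emit:" by a JSON object that holds its "method" and its "body". step_arm: Moves the arm, as the interface text tells. Its arguments: {"type":"object","properties":{"deltas":{"type":"array","items":{"type":"number"}},"grip":{"type":"number"},"grip_force":{"type":"number"}},"required":["deltas"]}

```bash
mkdir -p pics && ls && python3 - <<'E'
from rig import r,optics,order
import cv2,numpy as np,pickle
s=r.read_state();print(s)
d={}
for n in("scene","top","wrist"):
    c=optics.read_camera(n);d[n]=c;cv2.imwrite(f"pics/{n}0.png",c["img"][:,:,::-1]);print(n,c["position"],c["orientation"],np.array(c["intrinsics"]).tolist(),c["dist"])
pickle.dump(d,open("d0.pkl","wb"))
E
```

```text
pics
{'time': 0.0, 'joints': array([ 1.1691769 ,  0.57650507,  0.02488574,  1.43790247, -0.0149925 ,
        1.12900754, -0.05652469]), 'qd': array([-8.97182689e-04, -5.35439310e-04, -4.68279620e-05, -1.15513775e-03,
       -1.98095137e-04, -1.11937409e-03,  4.56650883e-05]), 'joint_torque': array([ 6.33469535e-04, -7.65745425e+01,  2.25048088e+00, -2.85958976e+01,
        1.52200833e-02,  1.27496745e-02, -5.01561510e-05]), 'tool_pos': array([ 210.78227881, -640.79401809,  244.4637161 ]), 'tool_rot': array([-7.97364645e-04,  9.87401828e-01,  1.58230719e-01, -1.85599477e-04]), 'ft_force': array([0.17335381, 0.58360835, 0.43490594]), 'wrist_torque': array([ 0.04221889, -0.03315463,  0.02218947]), 'grip_force': 0.0, 'finger_gap': 1.0003671197084203}
scene [ 858.85797083 -709.52100946 1075.50831734] [0.92513651 0.30552585 0.07510651 0.21245093] [[549.536421701778, 0.0, 319.21419858489014], [0.0, 549.536421701778, 241.6577569059646], [0.0, 0.0, 1.0]] [-0.164485  0.        0.        0.        0.      ]
top [ 389.27691205  -29.84403902 1497.73179525] [-0.70642354 -0.02495768  0.02960062  0.70672958] [[619.2909741461733, 0.0, 315.8610389867517], [0.0, 619.2909741461733, 240.99164189305463], [0.0, 0.0, 1.0]] [-0.00352607  0.          0.          0.          0.        ]
wrist [ 290.21806434 -614.17759628  374.48998106] [ 0.79945772 -0.13194741  0.09625027 -0.57809439] [[358.8198342319461, 0.0, 325.1288498822758], [0.0, 358.8198342319461, 236.35003064482856], [0.0, 0.0, 1.0]] [-0.00745424  0.          0.          0.          0.        ]
```

View pics/top0.png

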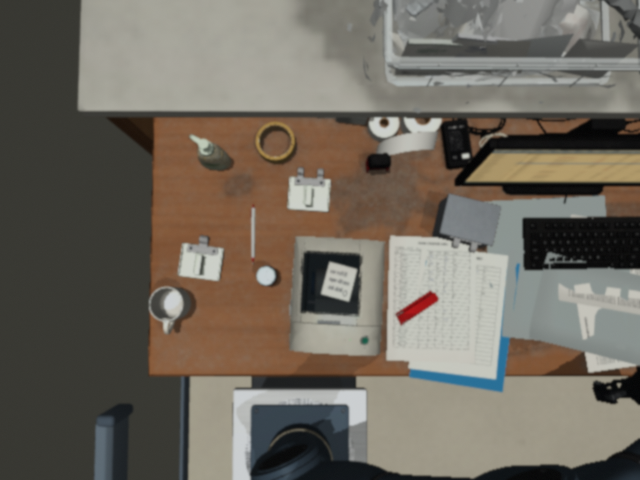

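View pics/scene0.png

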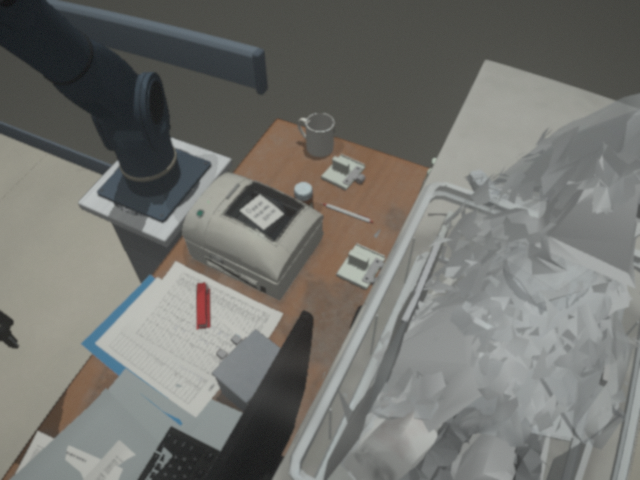

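The top view shows shelf_one at about (201,262), with its single knuckle at (203,241). Shelf_two is at (309,193). The box is at (468,222), with knuckles near (456,241) and (474,247). The scene view shows the same layout, with a printer standing between the shelf and the box.

```bash
cat > h.py <<'E'
import numpy as np,cv2,pickle
from scipy.spatial.transform import Rotation as R
def rot(q): return R.from_quat([q[1],q[2],q[3],q[0]])
def ray(c,uv):
    p=cv2.undistortPoints(np.array(uv,float).reshape(-1,1,2),np.array(c["intrinsics"]),np.array(c["dist"])).reshape(-1,2)
    return rot(c["orientation"]).apply(np.c_[p[:,0],-p[:,1],-np.ones(len(p))])
def plane(c,uv,z):
    d=ray(c,uv);o=np.array(c["position"]);return o+d*((z-o[2])/d[:,2])[:,None]
def proj(c,P):
    q=rot(c["orientation"]).inv().apply(np.atleast_2d(P)-np.array(c["position"]))*[1,-1,-1]
    return cv2.projectPoints(q,np.zeros(3),np.zeros(3),np.array(c["intrinsics"]),np.array(c["dist"]))[0].reshape(-1,2)
def two(c1,u1,c2,u2):
    d1,d2=ray(c1,u1)[0],ray(c2,u2)[0];o1,o2=np.array(c1["position"]),np.array(c2["position"])
    t=np.linalg.lstsq(np.c_[d1,-d2],o2-o1,rcond=None)[0];a,b=o1+t[0]*d1,o2+t[1]*d2
    return (a+b)/2,np.linalg.norm(a-b)
E
python3 - <<'E'
from h import *
d=pickle.load(open("d0.pkl","rb"));c=d["top"];im=c["img"]
hsv=cv2.cvtColor(im,cv2.COLOR_RGB2HSV)
def big(m,x0,x1,y0,y1):
    k=np.zeros_like(m);k[y0:y1,x0:x1]=m[y0:y1,x0:x1]
    return max(cv2.findContours(k,0,1)[0],key=cv2.contourArea)
w=cv2.inRange(hsv,(0,0,190),(180,40,255))
for nm,b in(("one",(175,230,240,285)),("two",(280,340,172,215))):
    q=big(w,*b);r_=cv2.minAreaRect(q);print(nm,r_,plane(c,[r_[0]],8).round(1),plane(c,cv2.boxPoints(r_),8).round(0).tolist())
for p,n,z in(((267,275),"bottle",85),((168,303),"mug",97),((210,152),"san",90),((417,307),"stapler",37)):print(n,plane(c,[p],z).round(0))
print("printer",plane(c,[(292,238),(384,238),(384,355)],120).round(0).tolist())
g=cv2.inRange(hsv,(0,0,90),(180,60,165));q=big(g,425,505,185,255);r_=cv2.minAreaRect(q);print("box",r_)
print(plane(c,cv2.boxPoints(r_),113).round(0).tolist())
print("kn",plane(c,[(456,241),(474,247)],105).round(0).tolist())
print("one kn",plane(c,[(203,241)],10).round(0))
a=cv2.resize(im[180:290,175:245],None,fx=5,fy=5,interpolation=2);b=cv2.resize(im[180:290,425:515],None,fx=5,fy=5,interpolation=2)
cv2.imwrite("pics/crop1.png",np.hstack([a,b])[:,:,::-1])
w=d["wrist"];print("wrist fwd",rot(w["orientation"]).apply([0,0,-1]),rot(w["orientation"]).apply([0,1,0]))
E
```

```text
one ((200.51950073242188, 261.850341796875), (37.120338439941406, 30.5240478515625), 7.4314093589782715) [[454.2 237.6   8. ]] [[424.0, 286.0, 8.0], [497.0, 278.0, 8.0], [485.0, 189.0, 8.0], [412.0, 198.0, 8.0]]
two ((308.2810974121094, 193.83035278320312), (38.137786865234375, 29.865568161010742), 3.2704875469207764) [[619.3 -21.4   8. ]] [[585.0, 27.0, 8.0], [659.0, 23.0, 8.0], [653.0, -70.0, 8.0], [580.0, -65.0, 8.0]]
bottle [[421.  72.  85.]]
mug [[358. 293.  97.]]
san [[704. 205.  90.]]
stapler [[ 347. -277.   37.]]
printer [[503.0, 14.0, 120.0], [502.0, -191.0, 120.0], [244.0, -189.0, 120.0]]
box ((467.40850830078125, 223.47850036621094), (80.54580688476562, 56.13515090942383), 7.523820877075195)
[[485.0, -281.0, 113.0], [611.0, -300.0, 113.0], [587.0, -480.0, 113.0], [461.0, -460.0, 113.0]]
kn [[497.0, -356.0, 105.0], [483.0, -396.0, 105.0]]
one kn [[504. 232.  10.]]
wrist fwd [-0.30645216 -0.09968926 -0.94665153] [ 0.89892409  0.29679352 -0.32225624]
```

View pics/crop1.png

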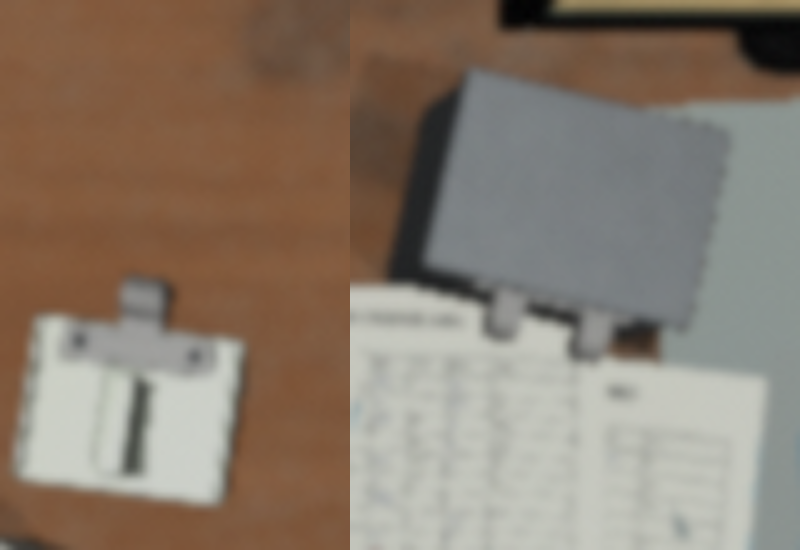

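The crop confirms it: shelf_one has a single knuckle at (203,239). The box's front edge runs from (440,233) to (493,246), with knuckles at (456,243) and (474,247). I'm moving to look at the box from the wrist on the way to the shelf.

Emit:
{"method": "step_arm", "body": {"deltas": [0.032,-0.019,-0.004,6.4,0.03,-0.022,-0.004,6.4,0.0275,-0.0255,-0.004,6.4,0.0245,-0.0285,-0.004,6.4,0.021,-0.031,-0.004,0], "grip": 1}}

```text
time: 0.57
tool_pos: [336.0, -499.8, 265.2]
tool_rot: [-0.0, 0.998, -0.068, -0.0]
ft_force: [1.0, -1.2, 0.7]
finger_gap: 0.998
grip_force: 0.0
```

Emit:
{"method": "step_arm", "body": {"deltas": [0.021,-0.028,-0.004,0,0.021,-0.028,-0.004,0,0.021,-0.028,-0.004,0,0.021,-0.028,0,0,0,0,0,0]}}

```text
time: 0.98
tool_pos: [439.1, -394.3, 277.2]
tool_rot: [-0.002, 0.998, -0.059, 0.002]
ft_force: [0.2, 0.2, -0.6]
finger_gap: 0.999
grip_force: 0.0
```

```bash
python3 - <<'E'
from rig import r,optics,order
import cv2,numpy as np,pickle
c=optics.read_camera("wrist");s=r.read_state();c["s"]=s;print(s["time"],s["tool_pos"],s["tool_rot"],s["qd"].round(3))
pickle.dump(c,open("wbox.pkl","wb"));cv2.imwrite("pics/wbox.png",c["img"][:,:,::-1]);print(c["position"],c["orientation"])
E
```

```text
1.0333 [ 436.20238132 -397.29293995  277.06211589] [-9.96111183e-04  9.98149550e-01 -6.07963004e-02  5.42503631e-04] [0.058 0.    0.069 0.005 0.024 0.002 0.036]
[ 521.60794515 -403.64736404  407.35802814] [-0.65552049  0.10614138 -0.12222323  0.73762346]
```

View pics/wbox.png

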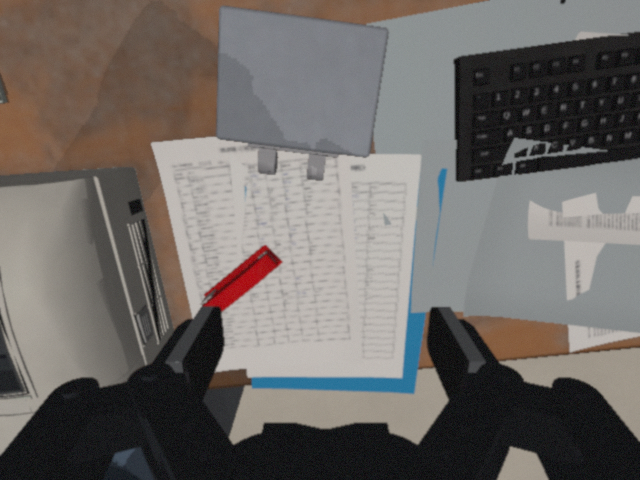

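The wrist view shows the box top with front corners at about (220,139) and (369,157) and back corners at (220,8) and (387,28). The knuckles are at about (267,162) and (316,168), and the gap between them is free.

```bash
python3 - <<'E'
from h import *
c=pickle.load(open("wbox.pkl","rb"))
P=plane(c,[(220,139),(369,157),(387,28),(220,8)],113);print(P.round(1).tolist())
f=P[1]-P[0];b=P[2]-P[3];print("widths",np.linalg.norm(f),np.linalg.norm(b),np.linalg.norm(P[0]-P[3]),np.linalg.norm(P[1]-P[2]))
for v in(-f,-b,):print("yaw",np.degrees(np.arctan2(-v[0],v[1])))
for v in(P[3]-P[0],P[2]-P[1]):print("yaw",np.degrees(np.arctan2(v[1],v[0])))
m=P.mean(0);
for y in(-7,-9,-11,-13):
    a=np.radians(y);print(y,m-61*np.array([np.cos(a),np.sin(a),0]))
K=plane(c,[(258,173),(277,174),(307,179),(326,180)],105);print(K.round(1).tolist())
v=K[0]-K[3];print(np.degrees(np.arctan2(-v[0],v[1])),np.linalg.norm(v))
g=cv2.cvtColor(c["img"],cv2.COLOR_RGB2HSV);print(g[165:172:3,250:335:3,2].tolist())
a=cv2.resize(c["img"][120:200,205:385],None,fx=4,fy=4,interpolation=2);cv2.imwrite("pics/wc.png",a[:,:,::-1])
E
```

```text
[[514.0, -317.5, 113.0], [486.1, -433.9, 113.0], [576.3, -454.3, 113.0], [603.2, -336.5, 113.0]]
widths 119.73614215514812 120.7911069697971 91.18350210940145 92.50325164357903
yaw -13.517642721757563
yaw -12.881432673230886
yaw -12.021215681516003
yaw -12.691528849447213
-7 [ 484.35873637 -378.11633096  113.        ]
-9 [ 484.65506284 -376.00785854  113.        ]
-11 [ 485.02479343 -373.91101219  113.        ]
-13 [ 485.46747767 -371.8283466   113.        ]
[[482.9, -341.1, 105.0], [480.2, -356.9, 105.0], [473.0, -381.3, 105.0], [470.3, -397.2, 105.0]]
-12.64895748944447 57.44291386226527
[[160, 161, 168, 120, 123, 127, 133, 133, 101, 136, 164, 150, 160, 166, 190, 192, 187, 176, 176, 160, 134, 135, 134, 131, 133, 163, 179, 182, 171], [157, 165, 177, 111, 115, 118, 121, 123, 95, 148, 171, 179, 183, 179, 174, 169, 168, 168, 180, 150, 134, 148, 145, 134, 135, 178, 187, 185, 185], [162, 167, 170, 103, 100, 106, 95, 110, 89, 165, 167, 176, 180, 185, 192, 190, 189, 174, 186, 126, 124, 142, 140, 132, 136, 183, 191, 193, 188]]
```

Emit:
{"method": "step_arm", "body": {"deltas": [0,-0.04,0,0,0,-0.04,0,0,0.005,-0.04,0,0,0.005,-0.04,0,0,0.005,-0.04,0,0]}}

```text
time: 1.45
tool_pos: [472.7, -204.1, 277.2]
tool_rot: [0.0, 0.998, -0.065, -0.0]
ft_force: [1.0, -0.2, -0.3]
finger_gap: 0.999
grip_force: 0.0
```

Emit:
{"method": "step_arm", "body": {"deltas": [0.005,-0.04,0,0,0.005,-0.04,0,0,0.005,-0.04,0,0,0.005,-0.04,0,0,0.005,-0.04,0,0]}}

```text
time: 1.87
tool_pos: [523.8, -9.0, 277.3]
tool_rot: [0.0, 0.998, -0.065, 0.0]
ft_force: [1.0, 0.1, 0.5]
finger_gap: 1.001
grip_force: 0.0
```

Emit:
{"method": "step_arm", "body": {"deltas": [-0.01,-0.04,0,0,-0.01,-0.04,0,0,-0.01,-0.04,0,0,-0.01,-0.04,0,0,-0.01,-0.04,0,0]}}

```text
time: 2.28
tool_pos: [499.8, 195.8, 277.3]
tool_rot: [0.0, 0.998, -0.065, 0.0]
ft_force: [1.7, 0.4, 0.5]
finger_gap: 1.002
grip_force: 0.0
```

View pics/wc.png

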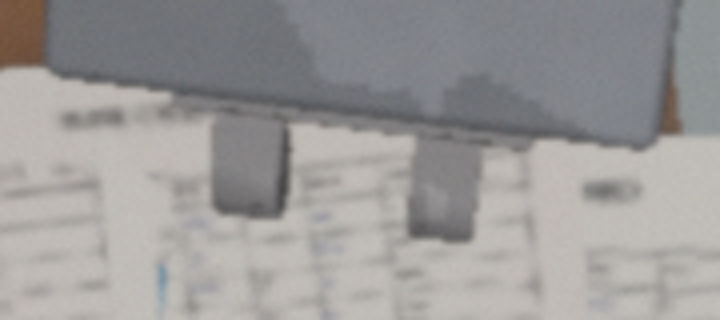

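The crop shows the two box knuckles at about (267,161) and (316,168), with clear space between them. The hinge gap is near (485.5,-372) mm at yaw -12.8°. Next is a look at the shelf from above.

Emit:
{"method": "step_arm", "body": {"deltas": [-0.018,-0.012,0.01,0,-0.018,-0.012,0.01,0,-0.017,-0.0115,0.01,0,0,0,0,0,0,0,0,0]}}

```text
time: 2.7
tool_pos: [451.5, 236.9, 246.9]
tool_rot: [0.001, 0.998, -0.064, -0.0]
ft_force: [0.8, -0.2, 0.2]
finger_gap: 1.002
grip_force: 0.0
```

```bash
python3 - <<'E'
from rig import r,optics,order
import cv2,numpy as np,pickle
c=optics.read_camera("wrist");s=r.read_state();c["s"]=s;print(s["time"],s["tool_pos"],s["tool_rot"],s["qd"].round(3))
pickle.dump(c,open("wsh.pkl","wb"));cv2.imwrite("pics/wsh.png",c["img"][:,:,::-1]);print(c["position"],c["orientation"])
E
```

```text
2.75 [452.53979851 236.30594425 247.30566546] [ 3.27059143e-04  9.97901271e-01 -6.47529137e-02  8.38104217e-05] [ 0.018 -0.003  0.012 -0.018  0.002  0.002  0.   ]
[534.48882539 227.36306688 376.755023  ] [-0.65169495  0.10866956 -0.12236481  0.7406156 ]
```

View pics/wsh.png

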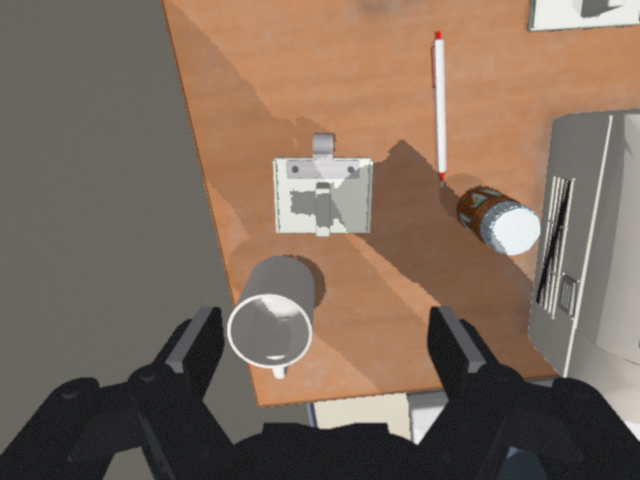

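The wrist view shows the shelf_one board with corners at about (274,159), (372,158), (371,233) and (276,234), and the knuckle at (323,146). The rib spans (323,183) to (323,236). The mug rim is at (270,330), radius about 41 px.

```bash
python3 - <<'E'
from h import *
c=pickle.load(open("wsh.pkl","rb"))
P=plane(c,[(274,159),(372,158),(371,233),(276,234)],8);print(P.round(1).tolist(),[np.linalg.norm(P[i]-P[i-1]).round(1) for i in range(4)])
for v in(P[0]-P[1],P[3]-P[2]):print("yaw",np.degrees(np.arctan2(-v[0],v[1])))
print("c",P.mean(0))
print("rib",plane(c,[(316,183),(330,183),(330,236),(316,236)],43).round(1).tolist())
print("kn top",plane(c,[(313,135),(333,135),(333,158),(313,158)],14).round(1).tolist())
print("mug",plane(c,[(229,330),(311,330),(270,293),(270,367)],97).round(1).tolist())
s=c["s"];d=P.mean(0)-s["tool_pos"];print("d tool",rot(s["tool_rot"]).inv().apply(d),rot(s["tool_rot"]).as_matrix())
E
```

```text
[[498.2, 283.6, 8.0], [486.6, 185.2, 8.0], [407.1, 193.0, 8.0], [419.1, 295.2, 8.0]] [np.float64(80.0), np.float64(99.1), np.float64(79.9), np.float64(102.9)]
yaw -6.729826440175179
yaw -6.687133825832783
c [452.76376757 239.26385544   8.        ]
rib [[474.9, 243.1, 43.0], [473.2, 230.1, 43.0], [421.2, 236.5, 43.0], [423.0, 250.2, 43.0]]
kn top [[516.7, 241.0, 14.0], [514.2, 221.7, 14.0], [492.3, 224.3, 14.0], [494.9, 244.1, 14.0]]
mug [[362.0, 336.7, 97.0], [352.6, 263.1, 97.0], [394.2, 293.3, 97.0], [317.5, 307.1, 97.0]]
d tool [-2.10336215e-01 -3.11565858e+00  2.39303676e+02] [[ 9.91614106e-01 -1.29234085e-01  1.24912988e-04]
 [-1.29233975e-01 -9.91613906e-01 -6.63599407e-04]
 [ 2.09625118e-04  6.41891531e-04 -9.99999772e-01]]
```

Emit:
{"method": "step_arm", "body": {"deltas": [0,-0.003,0.04,-0.4,0,0,0.04,0,0,0,0.04,0,0,0,0.035,0,0,0,0.025,0]}}

```text
time: 3.17
tool_pos: [453.0, 238.2, 64.9]
tool_rot: [0.001, 0.998, -0.062, -0.0]
ft_force: [0.1, -0.5, 0.4]
finger_gap: 1.004
grip_force: 0.0
```

Emit:
{"method": "step_arm", "body": {"deltas": [0,0,0.018,0,0,0,0.013,0,0,0,0.008,0,0,0,0,0,0,0,0,0]}}

```text
time: 3.58
tool_pos: [453.2, 239.5, 28.5]
tool_rot: [0.0, 0.998, -0.062, 0.0]
ft_force: [-0.3, -0.0, -0.3]
finger_gap: 1.0
grip_force: 0.0
```

```bash
python3 - <<'E'
from rig import r,optics,order
import cv2,numpy as np,pickle
c=optics.read_camera("wrist");s=r.read_state();c["s"]=s;print(s["time"],s["tool_pos"],s["tool_rot"],s["ft_force"])
pickle.dump(c,open("wg.pkl","wb"));cv2.imwrite("pics/wg.png",c["img"][:,:,::-1]);print(c["position"],c["orientation"])
E
```

```text
3.6333 [453.35465701 239.89060271  29.01770467] [-1.98967756e-04  9.98107135e-01 -6.14962833e-02  5.60360595e-04] [-0.5367243   0.461268    0.05559185]
[536.05692594 230.34241569 158.54568041] [-0.65352375  0.10821938 -0.12189653  0.73914579]
```

View pics/wg.png

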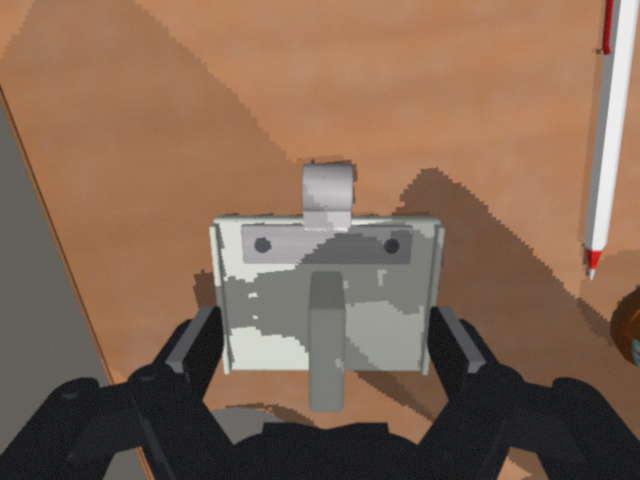

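The rib at (326,340) sits midway between the fingers (about 220 and 430), and the knuckle is at (328,185). I'll close and lift.

Emit:
{"method": "step_arm", "body": {"deltas": [0,0,0,0,0,0,0,0,0,0,0,0,0,0,0,0,0,0,0,0], "grip": 0, "grip_force": 80}}

```text
time: 4.05
tool_pos: [452.5, 240.2, 28.6]
tool_rot: [-0.0, 0.998, -0.061, 0.0]
ft_force: [0.7, -0.5, 0.4]
finger_gap: 0.3
grip_force: 0.0
```

Emit:
{"method": "step_arm", "body": {"deltas": [0,0,0,0,0,0,0,0,0,0,0,0,0,0,0,0,0,0,0,0]}}

```text
time: 4.47
tool_pos: [452.4, 240.2, 28.7]
tool_rot: [-0.0, 0.998, -0.061, 0.0]
ft_force: [-1.1, -0.5, 5.8]
finger_gap: 0.148
grip_force: 78.6
```

Emit:
{"method": "step_arm", "body": {"deltas": [0,0,-0.008,0,0,0,-0.015,0,0,0,-0.025,0,0,0,-0.03,0,0,0,-0.03,0]}}

```text
time: 4.88
tool_pos: [451.7, 239.8, 137.5]
tool_rot: [0.0, 0.998, -0.061, -0.001]
ft_force: [1.7, 0.5, -1.6]
finger_gap: 0.144
grip_force: 78.0
```

Emit:
{"method": "step_arm", "body": {"deltas": [0,0,-0.03,0,0,0,-0.03,0,0,0,-0.03,0,0,0,-0.015,0,0,0,0,0]}}

```text
time: 5.3
tool_pos: [453.5, 240.9, 245.2]
tool_rot: [-0.002, 0.998, -0.061, 0.002]
ft_force: [1.0, 0.6, -2.0]
finger_gap: 0.149
grip_force: 78.0
```

```bash
python3 - <<'E'
from rig import r,optics,order
from h import *
c=optics.read_camera("wrist");s=r.read_state();c["s"]=s;print(s["time"],s["tool_pos"],s["tool_rot"],s["ft_force"],s["grip_force"],s["finger_gap"])
pickle.dump(c,open("wh.pkl","wb"))
a=c["img"];cv2.imwrite("pics/wh.png",a[:,:,::-1])
E
```

```text
5.35 [452.83796949 240.43619378 243.11577412] [-9.51834967e-04  9.98135359e-01 -6.10163575e-02  1.37968509e-03] [ 0.24255874 -0.32156617 -3.10002176] 78.00248980522156 0.14980507994673664
```

View pics/wh.png

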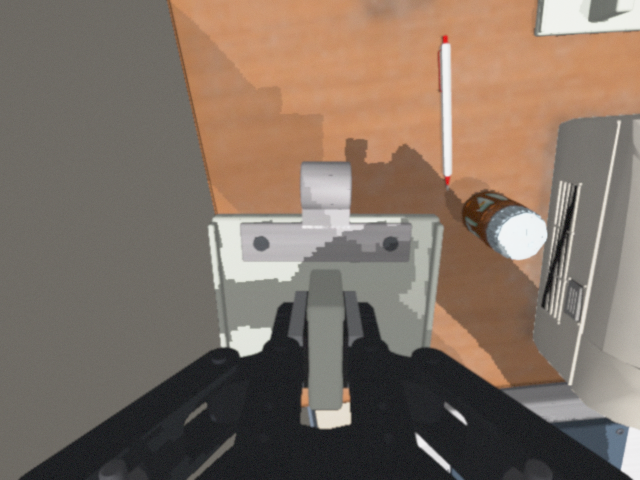

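The shelf hangs level, with its board front edge from (211,216) to (441,216), the knuckle at x 302–351 and its front edge at row 161. This is nearly the same as before lifting, so there was no slip. I'll work out the in-hand offset while carrying.

```bash
python3 - <<'E'
from h import *
from rig import r
for f,k in(("wg",[(303,190),(354,190),(328,163)]),("wh",[(302,190),(351,190),(326,161.5)])):
    c=pickle.load(open(f+".pkl","rb"));s=c["s"];T=rot(s["tool_rot"]);tp=s["tool_pos"]
    z0=tp[2]-28.5
    def tl(P): return T.inv().apply(P-tp).round(1).tolist()
    print(f,"board",tl(plane(c,[(214,218),(442,218)] if f=="wg" else [(211,216),(441,216)],z0+8)))
    print(" kn sides z16",tl(plane(c,k[:2],z0+16)))
    # tangent ray: front silhouette, cylinder r=10 about y at tool z=18.5
    o=T.inv().apply(np.array(c["position"])-tp);d=T.inv().apply(ray(c,k[2:])[0]);print(" cam",o.round(1))
    # dist of axis point (x,18.5) from line in xz =10, axis behind
    n=np.array([d[2],-d[0]])/np.hypot(d[0],d[2]);t=(18.5-o[2])/d[2];xl=o[0]+t*d[0];print(" axis x",xl-10/abs(n[0]))
print(r.read_state()["tool_pos"])
E
```

```text
wg board [[40.7, -48.8, 20.6], [40.7, 50.2, 20.5]]
 kn sides z16 [[54.6, -9.4, 12.6], [54.6, 11.0, 12.6]]
 cam [  83.4   -0.7 -129.4]
 axis x 54.44148472716152
wh board [[41.5, -52.0, 20.7], [41.7, 49.6, 20.5]]
 kn sides z16 [[54.8, -11.0, 12.7], [54.8, 9.0, 12.6]]
 cam [  83.8   -1.3 -132.3]
 axis x 55.49060108613888
[452.83796949 240.43619378 243.11577412]
```

Emit:
{"method": "step_arm", "body": {"deltas": [0.012,0.025,0,0,0.014,0.035,0,0,0.014,0.038,0,0,0.014,0.038,0,0,0.014,0.038,0,0]}}

```text
time: 5.77
tool_pos: [497.8, 57.3, 240.0]
tool_rot: [0.0, 0.998, -0.061, -0.001]
ft_force: [0.8, 0.3, -2.6]
finger_gap: 0.151
grip_force: 78.1
```

Emit:
{"method": "step_arm", "body": {"deltas": [0,0.04,0,0,0,0.04,0,0,0,0.04,0,0,0,0.04,0,0,0,0.04,0,0]}}

```text
time: 6.18
tool_pos: [472.8, -141.0, 240.0]
tool_rot: [-0.0, 0.998, -0.061, -0.001]
ft_force: [1.2, -0.5, -1.5]
finger_gap: 0.151
grip_force: 78.1
```

Emit:
{"method": "step_arm", "body": {"deltas": [-0.012,0.038,0,0,-0.014,0.038,0,0,-0.014,0.038,0,1.8,-0.014,0.036,0,2,-0.014,0.025,0,2]}}

```text
time: 6.6
tool_pos: [380.5, -305.8, 240.1]
tool_rot: [0.0, 0.994, -0.114, -0.001]
ft_force: [0.8, -0.6, -1.5]
finger_gap: 0.15
grip_force: 78.1
```

Emit:
{"method": "step_arm", "body": {"deltas": [0.007,0.014,0.01,0,0.008,0.014,0.02,0,0.007,0.013,0.025,0,0,0,0.025,0,0,0,0.02,0]}}

```text
time: 7.02
tool_pos: [394.0, -347.8, 138.3]
tool_rot: [-0.001, 0.994, -0.112, -0.002]
ft_force: [0.7, 0.7, -2.3]
finger_gap: 0.143
grip_force: 78.1
```

Emit:
{"method": "step_arm", "body": {"deltas": [0,0,0.011,0,0,0,0.0055,0,0,0,0,0,0,0,0,0,0,0,0,0]}}

```text
time: 7.43
tool_pos: [395.6, -348.0, 125.4]
tool_rot: [0.0, 0.994, -0.111, 0.0]
ft_force: [1.0, -0.7, -2.0]
finger_gap: 0.151
grip_force: 78.1
```

```bash
python3 - <<'E'
from rig import r,optics,order
from h import *
c=optics.read_camera("wrist");s=r.read_state();c["s"]=s;print(s["time"],s["tool_pos"],s["tool_rot"],s["ft_force"],s["qd"].round(3))
c2=optics.read_camera("scene");t=[s["tool_pos"],r.read_state()["tool_pos"]];print(t)
pickle.dump((c,c2),open("wp.pkl","wb"))
cv2.imwrite("pics/wp.png",c["img"][:,:,::-1])
E
```

```text
7.4833 [ 395.7525438 -348.058127   125.5558881] [ 3.15942037e-04  9.93779362e-01 -1.11365032e-01  5.55550160e-04] [ 0.60084956 -0.28635558 -1.52411245] [ 0.001 -0.004 -0.002 -0.002  0.002 -0.002 -0.001]
[array([ 395.7525438, -348.058127 ,  125.5558881]), array([ 395.75981705, -348.08740516,  125.60731022])]
```

View pics/wp.png

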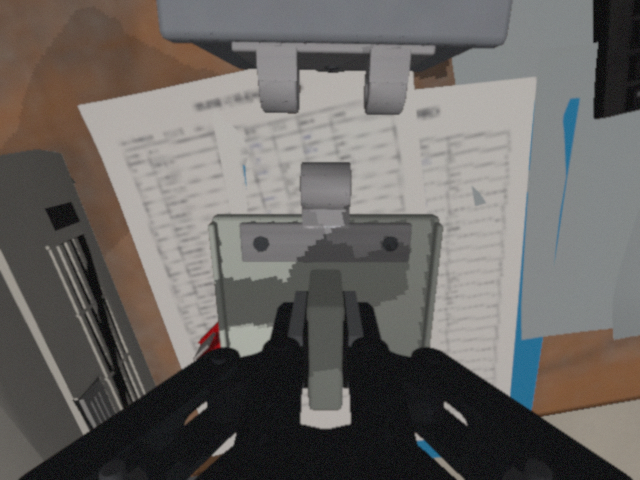

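The wrist view shows box knuckles at x 260–298 and 367–406, with front edges at rows 112 and 114. The shelf knuckle is at x 302–351, ahead of the gap with its middle about 6 px left.

```bash
python3 - <<'E'
from h import *
c,c2=pickle.load(open("wp.pkl","rb"));s=c["s"];T=rot(s["tool_rot"]);tp=s["tool_pos"]
tl=lambda P:T.inv().apply(P-tp).round(1).tolist()
g=cv2.cvtColor(c["img"],cv2.COLOR_RGB2GRAY).astype(int)
for row in(95,100,105,186,190):print(row,g[row,250:415:1].tolist() if row==100 else "", [int(u) for u in np.where(np.abs(np.diff(g[row,250:415]))>18)[0]+250])
for col in(270,278,286,320,327,334,378,386,394):print(col,[int(u) for u in np.where(np.abs(np.diff(g[40:230,col]))>14)[0]+40])
print("gap edges z111",tl(plane(c,[(298,95),(366.5,95),(258,80),(407,80)],111)))
print("shelf kn z113",tl(plane(c,[(302,190),(351,190)],112)))
print("box front edge",tl(plane(c,[(163,42),(503,48)],113)),"leaf",tl(plane(c,[(233,47),(434,50)],115)))
o=T.inv().apply(np.array(c["position"])-tp)
for n,k,z in(("L",(280,112),tp[2]-105),("R",(386,114),tp[2]-105),("S",(326,162),18.7)):
    d=T.inv().apply(ray(c,[k])[0]);xl=o[0]+(z-o[2])/d[2]*d[0];print(n,xl-10*np.hypot(d[0],d[2])/abs(d[2]), o[1]+(z-o[2])/d[2]*d[1], "back:",xl)
print(proj(c2,[s["tool_pos"]+T.apply([54.8,0,18.5])]),proj(c2,[[485.5,-372,105]]))
u=proj(c2,[[460,-365,105]])[0].astype(int);print(u)
a=c2["img"][u[1]-40:u[1]+40,u[0]-50:u[0]+50];cv2.imwrite("pics/sc.png",cv2.resize(a,None,fx=7,fy=7,interpolation=2)[:,:,::-1])
E
```

```text
95  [295, 298, 299, 362, 363, 368, 405, 406]
100 [139, 145, 145, 157, 165, 171, 171, 168, 160, 144, 115, 105, 106, 109, 111, 112, 112, 111, 116, 114, 115, 115, 117, 113, 113, 116, 115, 119, 116, 119, 115, 117, 119, 118, 116, 114, 112, 113, 121, 119, 121, 121, 124, 121, 117, 111, 98, 75, 81, 129, 164, 175, 176, 174, 175, 177, 177, 177, 179, 175, 175, 176, 174, 175, 177, 176, 175, 176, 177, 173, 177, 178, 176, 176, 176, 175, 177, 176, 178, 176, 177, 176, 176, 175, 176, 176, 178, 175, 177, 176, 178, 176, 177, 175, 175, 178, 177, 175, 175, 174, 174, 172, 171, 170, 170, 166, 168, 168, 168, 166, 166, 166, 164, 137, 89, 72, 71, 72, 88, 106, 114, 116, 118, 115, 119, 118, 117, 118, 120, 119, 119, 119, 122, 120, 125, 122, 121, 123, 122, 122, 122, 124, 122, 123, 123, 127, 122, 123, 125, 122, 125, 126, 124, 123, 125, 148, 169, 176, 176, 177, 176, 176, 175, 175, 175] [259, 296, 298, 299, 362, 363, 404, 405]
105  [259, 260, 298, 299, 362, 363, 364, 403, 404]
186  [298, 299, 350, 351]
190  [298, 299, 351]
270 [41, 42, 111, 112, 213, 214, 216, 221, 223]
278 [41, 42, 111, 112, 212, 213, 214, 216, 217
[... 206 characters left out ...]
2, 71, 72, 73, 160, 161, 162, 209, 227, 228]
378 [43, 44, 45, 113, 114, 115, 212, 213, 214]
386 [43, 44, 113, 114, 115, 212, 213, 214, 221, 222]
394 [43, 44, 113, 114, 213, 214, 221]
gap edges z111 [[90.0, -11.2, 14.7], [90.1, 14.5, 14.7], [95.2, -25.9, 14.7], [95.3, 29.3, 14.7]]
shelf kn z113 [[54.2, -10.4, 13.6], [54.2, 9.4, 13.6]]
box front edge [[107.6, -58.6, 12.7], [105.7, 62.4, 12.7]] leaf [[105.6, -33.4, 10.7], [104.7, 37.3, 10.7]]
L 74.0287558048166 -18.91938822663577 back: 84.02890816012238
R 73.30797130125246 23.113713670993295 back: 83.30797391656453
S 54.6296752951103 -0.676322160716001 back: 64.70697717184285
[[214.94933179 334.627883  ]] [[227.62828409 347.38257501]]
[218 339]
```

View pics/sc.png

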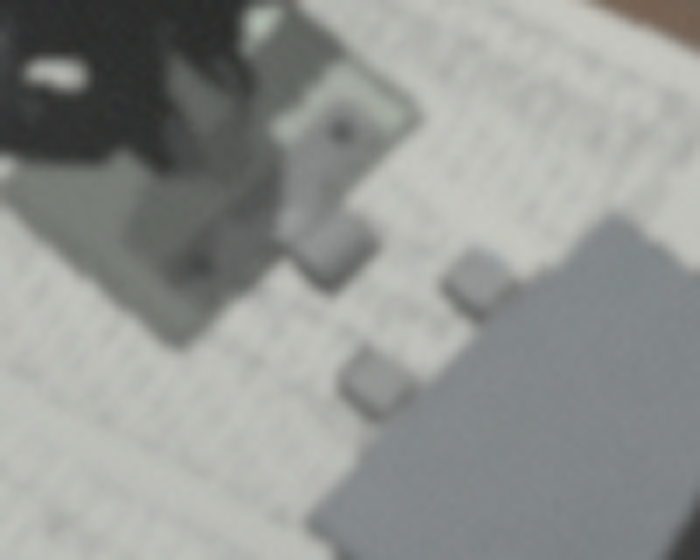

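The scene crop shows the shelf knuckle at about (215,334) and the box knuckles centred at about (229,347), which agrees with the calculated positions. The measurements give a turn of about +1°, a y shift of about +1.1 mm, an x shift of 39 mm and about 1.8 mm down. I'll go halfway and then recheck numerically.

Emit:
{"method": "step_arm", "body": {"deltas": [0,0.0011,0.0018,1.0,0.006,0,0,0,0.008,0,0,0,0.004,0,0,0,0,0,0,0]}}

```text
time: 7.95
tool_pos: [414.4, -353.4, 123.0]
tool_rot: [0.0, 0.993, -0.119, 0.001]
ft_force: [0.7, -0.0, -1.3]
finger_gap: 0.152
grip_force: 78.1
```

Emit:
{"method": "step_arm", "body": {"deltas": [0,0,0,0,0,0,0,0,0,0,0,0,0,0,0,0,0,0,0,0]}}

```text
time: 8.37
tool_pos: [412.4, -353.2, 123.0]
tool_rot: [-0.0, 0.993, -0.12, -0.0]
ft_force: [0.3, 0.5, -2.4]
finger_gap: 0.151
grip_force: 78.1
```

```bash
cat > m.py <<'E'
from rig import r,optics
from h import *
c=optics.read_camera("wrist");s=r.read_state();T=rot(s["tool_rot"]);tp=s["tool_pos"]
print(s["time"],tp.round(2),s["tool_rot"].round(4),s["ft_force"].round(1),s["grip_force"])
cv2.imwrite("pics/m.png",c["img"][:,:,::-1])
g=cv2.GaussianBlur(cv2.cvtColor(c["img"],cv2.COLOR_RGB2GRAY),(3,3),0).astype(int)
for row in(120,130,140,150,158,175,185):print("row",row,[(int(u),int(g[row,u+2]-g[row,u-1])) for u in range(240,425) if abs(g[row,u+2]-g[row,u-1])>24])
for col in(230,250,268,276,284,318,326,334,378,386,394,420,440):print("col",col,[(int(u),int(g[u+2,col]-g[u-1,col])) for u in range(40,225) if abs(g[u+2,col]-g[u-1,col])>24])
E
python3 m.py
```

```text
8.4167 [ 412.48 -353.21  123.03] [-0.      0.9928 -0.1201 -0.    ] [ 0.2 -0.1 -2.4] 78.13092470169067
row 120 [(287, -31), (288, -61), (289, -71), (290, -35), (291, 30), (292, 77), (293, 78), (294, 47), (355, -43), (356, -83), (357, -95), (358, -55), (360, 62), (361, 62), (362, 35), (398, 29), (399, 29)]
row 130 [(287, -27), (288, -50), (289, -60), (290, -42), (292, 52), (293, 84), (294, 80), (295, 48), (354, -32), (355, -57), (356, -60), (357, -37), (359, 26), (360, 43), (361, 42), (362, 25), (398, 29), (399, 32)]
row 140 [(250, -25), (251, -46), (252, -48), (253, -27), (287, -33), (288, -49), (289, -50), (290, -31), (292, 51), (293, 83), (294, 81), (295, 48), (354, -41), (355, -73), (356, -78), (357, -53), (360, 34), (361, 37), (362, 26), (396, 35), (397, 39), (398, 26), (410, -42), (411, -47), (412, -34)]
row 150 [(252, -26), (253, -47), (254, -52), (255, -36), (288, -33), (289, -46), (290, -36), (292, 46), (293, 68), (294, 53), (354, -42), (355, -82), (356, -98), (357, -65), (359, 35), (360, 40), (361, 25), (394, 27), (395, 47), (396, 49), (397, 32)]
row 158 [(256, -45), (257, -5
[... 1999 characters left out ...]
4, -65), (221, -25)]
col 386 [(94, 37), (95, 40), (158, 60), (159, 77), (160, 57), (212, -59), (213, -86), (214, -69), (217, 25), (221, -28), (222, -28)]
col 394 [(94, 45), (95, 57), (96, 40), (155, 26), (156, 30), (157, 31), (211, -27), (212, -68), (213, -89), (214, -68), (221, -27)]
col 420 [(94, 42), (95, 54), (96, 39), (101, -40), (102, -49), (103, -37), (112, 31), (113, 64), (114, 79), (115, 61), (116, 28), (132, -29), (133, -38), (134, -41), (135, -35), (140, 26), (141, 34), (142, 34), (143, 31), (144, 27), (211, -30), (212, -69), (213, -90), (214, -68)]
col 440 [(92, -30), (93, -29), (110, 34), (111, 68), (112, 81), (113, 59), (114, 26), (221, -30), (222, -52), (223, -53), (224, -31)]
```

```bash
cat > ax.py <<'E'
import sys
from rig import optics,r
from h import *
rb,rs=map(float,sys.argv[1:3])
c=optics.read_camera("wrist");s=r.read_state();T=rot(s["tool_rot"]);tp=s["tool_pos"];print(tp,s["ft_force"].round(1))
o=T.inv().apply(np.array(c["position"])-tp)
for n,k,z,sg in(("box",(325,rb),tp[2]-105,1),("shelf",(325,rs),18.5,-1)):
    d=T.inv().apply(ray(c,[k])[0]);print(n,o[0]+(z-o[2])/d[2]*d[0]+sg*10*np.hypot(d[0],d[2])/abs(d[2]))
E
python3 ax.py 159.5 161.5
```

```text
[ 412.54327887 -353.17987085  123.03068315] [-0.7 -0.2 -1.6]
box 75.89606740123462
shelf 54.892920557577746
```

Emit:
{"method": "step_arm", "body": {"deltas": [0.004,0,-0.0005,0,0.005,0,0,0,0.005,0,0,0,0.004,0,0,0,0.002,0,0,0]}}

```text
time: 8.88
tool_pos: [433.1, -358.1, 123.5]
tool_rot: [0.0, 0.993, -0.12, 0.0]
ft_force: [0.1, -0.5, -1.6]
finger_gap: 0.147
grip_force: 78.1
```

Emit:
{"method": "step_arm", "body": {"deltas": [0,0,0,0,0,0,0,0,0,0,0,0,0,0,0,0,0,0,0,0]}}

```text
time: 9.3
tool_pos: [431.8, -358.0, 123.5]
tool_rot: [-0.0, 0.993, -0.12, -0.0]
ft_force: [-0.7, 0.5, -1.4]
finger_gap: 0.154
grip_force: 78.1
```

```bash
sed -i 's/in(120,130,140,150,158,175,185)/in(165,175,185,195)/' m.py && python3 m.py && python3 - <<'E'
from rig import optics,r
from h import *
c2=optics.read_camera("scene");pickle.dump(c2,open("s2.pkl","wb"))
E
```

```text
9.35 [ 431.9  -357.97  123.53] [-0.      0.9928 -0.1201 -0.    ] [-0.2 -0.4 -2.3] 78.13019871711731
row 165 [(252, -38), (253, -46), (254, -36), (289, -48), (290, -61), (291, -34), (292, 33), (293, 88), (294, 93), (295, 56), (298, -37), (299, -69), (300, -81), (301, -58), (348, 52), (349, 80), (350, 78), (351, 49), (354, -42), (355, -82), (356, -89), (357, -42), (358, 27), (359, 61), (360, 50), (395, 35), (396, 35)]
row 175 [(253, -43), (254, -48), (255, -34), (289, -41), (290, -66), (291, -65), (292, -25), (293, 35), (294, 77), (295, 76), (296, 44), (298, -25), (299, -37), (300, -30), (350, 52), (351, 58), (352, 29), (354, -70), (355, -85), (356, -53), (358, 57), (359, 62), (360, 38), (379, -31), (380, -32), (394, 52), (395, 76), (396, 72), (397, 43)]
row 185 [(289, -31), (290, -54), (291, -59), (292, -29), (294, 64), (295, 66), (296, 34), (298, -36), (299, -31), (350, 44), (351, 57), (352, 31), (354, -64), (355, -74), (356, -46), (358, 35), (359, 42), (360, 28), (370, -34), (371, -44), (372, -38), (393, 53), (394, 75), (395, 68), (396, 40)]
row 195 [(255, -40), (256, -43), (257, -2
[... 1889 characters left out ...]
l 386 [(150, 33), (151, 26), (157, 37), (158, 33), (167, -35), (168, -46), (169, -36), (205, 45), (206, 80), (207, 84), (208, 53), (211, -26), (212, -63), (213, -87), (214, -69), (217, 25), (221, -32), (222, -26)]
col 394 [(149, 30), (150, 49), (151, 38), (153, -36), (154, -50), (156, 25), (157, 52), (158, 41), (165, -35), (166, -44), (167, -35), (195, 27), (212, -58), (213, -76), (214, -56)]
col 420 [(149, 36), (150, 55), (151, 46), (152, 27), (162, -28), (163, -37), (164, -37), (165, -30), (170, 31), (171, 33), (172, 31), (173, 26), (211, -30), (212, -63), (213, -82), (214, -62), (217, 25)]
col 440 [(149, 63), (150, 84), (151, 64), (152, 26), (188, -25), (221, -30), (222, -47), (223, -45)]
```

```bash
python3 ax.py 207.2 161.8; python3 - <<'E'
from h import *
from rig import optics
now=optics.read_camera("wrist")
def pk(v,a,b,sg):
    d=np.convolve(sg*np.diff(v.astype(float)),[1,2,1],"same")[a:b];i=int(d.argmax());w=d[max(0,i-2):i+3].clip(0);return round(a+max(0,i-2)+(w*np.arange(len(w))).sum()/w.sum()+.5,2)
for n,c in(("wg",pickle.load(open("wg.pkl","rb"))),("wh",pickle.load(open("wh.pkl","rb"))),("now",now)):
    g=cv2.cvtColor(c["img"],cv2.COLOR_RGB2GRAY)
    r_=g[240:248].mean(0)   # leaf plate ends and screw holes row
    print(n,"leaf",pk(r_,232,252,-1),pk(r_,400,420,1),"screws",pk(r_,248,262,-1),pk(r_,262,276,1),pk(r_,378,391,-1),pk(r_,391,402,1),"leaf rows",pk(g[:,280:296].mean(1),215,232,-1),pk(g[:,280:296].mean(1),252,270,1),pk(g[:,280:296].mean(1),252,270,-1))
E
```

```text
[ 431.970668   -357.99572108  123.53328923] [ 0.8 -1.  -1. ]
box 56.105882904456614
shelf 54.782999294331326
wg leaf 241.22 411.45 screws 254.46 270.29 384.73 398.31 leaf rows 223.36 263.28 268.93
wh leaf 240.3 418.05 screws 253.2 268.57 382.68 397.51 leaf rows 221.59 261.38 253.51
now leaf 240.13 410.13 screws 252.85 268.2 382.38 397.32 leaf rows 221.33 261.51 266.54
```

Emit:
{"method": "step_arm", "body": {"deltas": [0.0008,0,0,0,0,0,0,0,0,0,0,0,0,0,0,0,0,0,0,0]}}

```text
time: 9.92
tool_pos: [432.8, -358.2, 123.5]
tool_rot: [-0.0, 0.993, -0.12, -0.0]
ft_force: [-0.1, 0.0, -1.9]
finger_gap: 0.149
grip_force: 78.1
```

Emit:
{"method": "step_arm", "body": {"deltas": [0,0,0,0,0,0,0,0,0,0,0,0,0,0,0,0,0,0,0,0]}}

```text
time: 10.33
tool_pos: [432.8, -358.2, 123.5]
tool_rot: [-0.0, 0.993, -0.12, -0.0]
ft_force: [-0.5, -0.8, -1.5]
finger_gap: 0.152
grip_force: 78.1
```

```bash
python3 - <<'E'
from rig import r,order
s=r.read_state();print(s["time"],s["tool_pos"],s["tool_rot"],s["ft_force"],s["qd"].round(3),s["grip_force"])
print(order.sign_off())
E
```

```text
10.3333 [ 432.81965053 -358.15940972  123.4844139 ] [-7.18755937e-06  9.92764494e-01 -1.20077720e-01 -2.15939332e-05] [-0.51739205 -0.7697562  -1.49559397] [ 0.001  0.001  0.001 -0.001 -0.     0.     0.001] 78.13085675239563
the job is handed in; nothing more can be done
None
```

I handed the job in at 10.3 s with shelf_one still held and its knuckle between the box's knuckles: by my measurements within about 1 mm of the hinge axis, with no sign of contact with the box, though the sign-off returned no verdict.

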